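# Pack the sample carrier for the courier

## Task

Pack the grey sample carrier for the courier: stand the lidded specimen cup, the amber dropper bottle, the slim vial and the covered Petri dish each in the white insert bored to its own size, seated right down on the floor of its bore. Carry each one upright and set it down rather than dropping it. The open beaker and the roll of label tape look similar but do not travel: leave them where they are.

Things in the scene. Friction and masses are not known exactly. Their poses are not given: they have to be found in the camera images.
- specimen_cup: Specimen cup with its white screw lid on, 64 mm high: plastic body 45 mm in diameter up to 51 mm, lid 51 mm in diameter above that. Stands upright on the bench. Origin: centre of its underside, z up. 30 g.
- dropper_bottle: Amber glass dropper bottle with a black rubber teat, 102 mm high; round body 33 mm in diameter, straight up to about 60 mm, then shoulder and 24 mm collar. Stands upright. Origin: centre of its underside, z up. 70 g.
- reagent_vial: Slim white-labelled reagent vial with a black dropper cap, 107 mm high, 23 mm in diameter. Stands upright. Origin: centre of its underside, z up. 32 g.
- petri_dish: Closed clear Petri dish with pale contents, 60 mm in diameter, 16 mm high, lying flat. Origin: centre of its underside, z up. 18 g. The lid does not come off.
- beaker: Look-alike of the specimen cup: open glass beaker, no lid, 53 mm in diameter, 70 mm high, standing on the bench. Not to be packed. Origin: centre of its underside, z up.
- tape_roll: Look-alike of the Petri dish: roll of cream label tape, 68 mm in diameter, 19 mm high, lying flat, a hole through its middle. Not to be packed. Origin: centre of its underside, z up.
- cup_insert: White plastic block 82 x 82 mm, 50 mm high, one of four side by side (centres 84 mm apart, order varies) in the fixed grey carrier tray. Origin: centre of its underside, 4 mm above the bench, on the bore's axis; z up, x, y along its sides. In the top a round flat-bottomed bore with 4 mm chamfer: 53 mm in diameter, 30 mm deep (floor at z 20 mm), for the body of the cup, lid above.
- bottle_insert: White plastic block 82 x 82 mm, 50 mm high, one of four side by side (centres 84 mm apart, order varies) in the fixed grey carrier tray. Origin: centre of its underside, 4 mm above the bench, on the bore's axis; z up, x, y along its sides. In the top a round flat-bottomed bore with 4 mm chamfer: 41 mm in diameter, 36 mm deep (floor at z 14 mm), for the dropper bottle.
- vial_insert: White plastic block 82 x 82 mm, 50 mm high, one of four side by side (centres 84 mm apart, order varies) in the fixed grey carrier tray. Origin: centre of its underside, 4 mm above the bench, on the bore's axis; z up, x, y along its sides. In the top a round flat-bottomed bore with 4 mm chamfer: 30 mm in diameter, 44 mm deep (floor at z 6 mm), for the vial.
- dish_insert: White plastic block 82 x 82 mm, 50 mm high, one of four side by side (centres 84 mm apart, order varies) in the fixed grey carrier tray. Origin: centre of its underside, 4 mm above the bench, on the bore's axis; z up, x, y along its sides. In the top a round flat-bottomed bore with 4 mm chamfer: 67 mm in diameter, only 6 mm deep (floor at z 44 mm), for the Petri dish, held by its upper 8 mm.
Mind the look-alikes: they are no part of the job. What is shaped like the reagent_vial but green is not meant.

How it is judged:
By the outcome, as a careful person would: the job done as asked, in the order asked, and still so for the second after the job is handed in, with the robot touching nothing.
It also fails if it takes over 99 s, if anything falls off the work surface, if the arm or the gripper's body presses on something with over 40 N, if the wrist force passes 120 N, or if a joint passes its speed limit or range.

## Robot

A 7-joint arm with a two-finger parallel gripper is mounted at the origin on the work surface; the furniture and walls round the work are solid. World frame = base frame: x ahead of the robot, y to its left, z up, the work surface at z = 0. Lengths are in mm, angles in rad, forces in N, time in s.
With the tool pointing down it reaches from about 350 to 900 mm from the base axis. Payload 19.9 kg.
Tool frame: the origin (TCP) lies at the very end of the fingers, on their centre line; the grasp point (between the pads) lies r.grip_depth behind it (r.grip_depth is the distance from the TCP to the grasp point, in mm); z points along the fingers, y is the line along which they close (so a half turn about z gives the same grasp; the last joint's range is limited). The gripper opens to 85 mm and grips with 20 to 120 N. Pads are 22 mm wide; open, the fingers measure 114 mm over their backs; the gripper's body (76 mm by 85 mm) begins 54 mm behind the grasp point. The pads swing forward as they close: fully open they stand 13 mm farther back than shut.
Start: joints at [1.179, 0.417, -0.01, 1.614, 0.005, 1.111, -0.053], TCP at [214.775, -586.918, 231.26] pointing down, gripper open.
Joint ranges: [-2.81, 2.81], [-0.39, 2.02], [-1.27, 1.25], [0.06, 2.57], [-1.19, 4.33], [0.19, 2], [-2.82, 2.82]. Speed limits (rad/s): [1.89, 1.89, 2.39, 2.39, 3.01, 3.01, 3.01].

## Interface

Orientations are given as a unit quaternion [w, x, y, z].
In Python, from rig import r gives the robot as it stands. The module is installed in compiled form; this text tells all that it offers.
- The arm moves only by the tool arm_command, never from a script. Its arguments are lists of equal length, an entry for each row: "linear": the shift along the tool's x, y, z in mm, a list of three; "roll": the turn about the tool's z in units of 6 degrees (1.0 is 6 degrees). A call has 1 to 8 rows; each row shifts and turns the commanded pose from where the row before left it, along the tool's axes as they then stand; what a row does not reach is not made up. A row lasts 1/12 s, in which the tool goes at most 41.7 mm and 7.16 degrees, less where a joint would pass 70% of its speed; a pose out of reach is approached as far as the arm can. A call is refused whole if a number of a shift passes 41.7 or a number of a turn 1, either way. A call with a gripper value outside its range is refused whole. "jaw" is the opening, from 0 (shut) to 1 (fully open), set as the call begins (left out, the last holds). The fingers move at their own pace and stop on an object; "newtons" is the grip in N (left out, the last holds). Time passes only in rows, so rows that do not move let the fingers close. It gives the time, the measured TCP pose, the force, the opening and the grip force at its end, in the units of the state.
- r.state(): the state, without advancing time (a new reading comes with each control period).
- r.get_image(name): name is "side" or "top"; returns a dict with "color" (480x640x3 uint8, red, green, blue), "fx", "fy", "cx", "cy" (pixels), "R" (3x3) and "t" (3): a world point X has camera coordinates R X + t. Camera axes: x right, y down, z forward; pixel columns grow to the right and rows downward; lengths in mm; the calibration is good to about 2 mm. A picture is of the moment at which its call begins. There is no depth.
- r.finish_job(): hands the job in; it is judged then, once.
Trained networks look in a picture, given as the dict that the camera call returned (one of the last four; its "shot" number tells which), for a name from the list of things; names that differ only in an ending like _2 or _b are one class to them, and where a whole thing is asked for, a point or a joint stands for the part that bears it (a point fixed in the world has none). Each returns a list of dicts, best first, with "confidence" (0 to 1); they miss things now and then, are a little off and sometimes report something else, mostly with a low value. They report only what shows in the picture. A call takes as long as a camera call. They do not tell look-alikes from the thing itself.
- r.boxes_of(picture, target): "uv" ([column, row] in pixels, amid what is visible of it).
- r.tip_of(picture, target): "uv" ([column, row] in pixels: a listed point, or the origin of a listed thing).
The state is a dict: "t": time; "joint_pos": joint angles; "joint_vel": joint speeds; "effort": joint torques, N m; "tcp_pos": TCP position; "orientation": TCP orientation; "force": force on the tool from outside, world axes, zero at the start; "wrist_torque": the same for the moment, N m; "grip_width": opening from 0.0 (shut) to 1.0 (fully open); "finger_force": force on a finger pad.
Only numpy, scipy, OpenCV 4.12 (cv2) and the standard library are available. Lean on these libraries where they do the work, as an engineer would, in place of code of your own. Each camera call takes 0.05 s, during which the arm holds its last target. There are 200 camera calls.

## Working session

There is one attempt and no reset: what is moved stays moved. The work goes in short steps, Python scripts to look and compute and a tool call to move; the robot and the scene stay as the last step left them, time stands still between calls to the robot, and variables do not carry over. Pictures are saved under pics/ and viewed, at most 14 in all, crops included, and the job is handed in when it is done.

Besides the shell and the picture viewer there is one more tool, called by a JSON object that holds its "api" and its "payload", one argument or row to a line. arm_command: Moves the arm, as the interface text tells. Its arguments: {"type":"object","properties":{"linear":{"type":"array"},"roll":{"type":"array"},"jaw":{"type":"number"},"newtons":{"type":"number"}},"required":["linear","roll"]}

```bash
mkdir -p pics; cat > h.py <<'E'
from rig import r
import numpy as np, cv2
def shot(n,save=None):
    p=r.get_image(n)
    if save: cv2.imwrite(f'pics/{save}.png',p['color'][:,:,::-1])
    return p
def ray(p,uv):
    R=np.array(p['R']);t=np.array(p['t']).ravel()
    d=R.T@np.array([(uv[0]-p['cx'])/p['fx'],(uv[1]-p['cy'])/p['fy'],1.])
    return -R.T@t,d/np.linalg.norm(d)
def atz(p,uv,z):
    c,d=ray(p,uv);return c+d*(z-c[2])/d[2]
def tri(a,b):
    A=np.zeros((3,3));v=np.zeros(3)
    L=[ray(*a),ray(*b)]
    for c,d in L:
        M=np.eye(3)-np.outer(d,d);A+=M;v+=M@c
    X=np.linalg.solve(A,v)
    return X,max(np.linalg.norm((np.eye(3)-np.outer(d,d))@(X-c)) for c,d in L)
def proj(p,X):
    x=np.array(p['R'])@X+np.array(p['t']).ravel();return np.array([p['fx']*x[0]/x[2]+p['cx'],p['fy']*x[1]/x[2]+p['cy']])
E
python3 - <<'E'
from h import *
a=shot('top','top0');b=shot('side','side0')
for p in (a,b): print(ray(p,(320,240)))
print(r.state(), r.grip_depth)
for n in 'specimen_cup dropper_bottle reagent_vial petri_dish beaker tape_roll cup_insert bottle_insert vial_insert dish_insert'.split():
    for nm,p in (('top',a),('side',b)):
        for f in ('boxes_of','tip_of'):
            print(n,nm,f,[(np.round(q['uv']).astype(int).tolist(),round(q['confidence'],2)) for q in getattr(r,f)(p,n)][:4])
E
```

```text
(array([437.1133922 ,  13.50463066, 864.87671725]), array([ 0.14933358, -0.00159131, -0.98878559]))
(array([179.7931356 , 384.75544676, 708.83543735]), array([ 0.44743416, -0.39024081, -0.80468303]))
{'t': 0.1, 'joint_pos': array([ 1.17849601,  0.41792589, -0.01031708,  1.61412194,  0.00467559,
        1.11068064, -0.05300709]), 'joint_vel': array([-0.00138755, -0.00195408,  0.00045814, -0.00262033,  0.00161506,
       -0.00080932, -0.0002389 ]), 'effort': array([ 8.54478985e-04, -8.65819430e+01,  6.79791793e-01, -4.35641098e+01,
        1.92136358e-02,  4.89040132e-03, -5.89773845e-05]), 'tcp_pos': array([ 214.67887808, -586.63972441,  230.71215567]), 'orientation': array([-5.41451348e-04,  9.84656378e-01,  1.74503603e-01, -1.25730544e-04]), 'force': array([ 0.19132815, -0.73148079,  0.05983239]), 'wrist_torque': array([-0.03852663,  0.00807422, -0.00458665]), 'finger_force': 0.0, 'grip_width': 1.000281606561078} 18.700000000000003
specimen_cup top boxes_of [([300, 179], 0.79), ([280, 242], 0.7)]
specimen_cup top tip_of [([304, 186], 0.9)]
specimen_cup side boxes_of [([277, 202], 0.
[... 1098 characters left out ...]
sert top tip_of [([426, 278], 0.76)]
cup_insert side boxes_of [([436, 188], 0.74)]
cup_insert side tip_of [([432, 202], 0.81)]
bottle_insert top boxes_of [([390, 281], 0.93)]
bottle_insert top tip_of [([385, 284], 0.84)]
bottle_insert side boxes_of [([411, 212], 0.82)]
bottle_insert side tip_of [([361, 304], 0.59)]
vial_insert top boxes_of [([388, 242], 0.84)]
vial_insert top tip_of [([385, 244], 0.93)]
vial_insert side boxes_of [([379, 186], 0.71)]
vial_insert side tip_of [([376, 204], 0.61), ([430, 203], 0.45)]
dish_insert top boxes_of [([436, 236], 0.81)]
dish_insert top tip_of [([425, 240], 0.78)]
dish_insert side boxes_of [([410, 164], 0.98)]
dish_insert side tip_of [([404, 178], 0.63)]
```

```bash
python3 - <<'E'
import cv2
for n,(x,y) in (('top0',(170,140)),('side0',(180,120))):
    im=cv2.imread(f'pics/{n}.png')[y:y+230,x:x+300]
    cv2.imwrite(f'pics/{n}c.png',cv2.resize(im,(780,598),interpolation=cv2.INTER_CUBIC))
E
```

```text
(no output)
```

View pics/top0c.png

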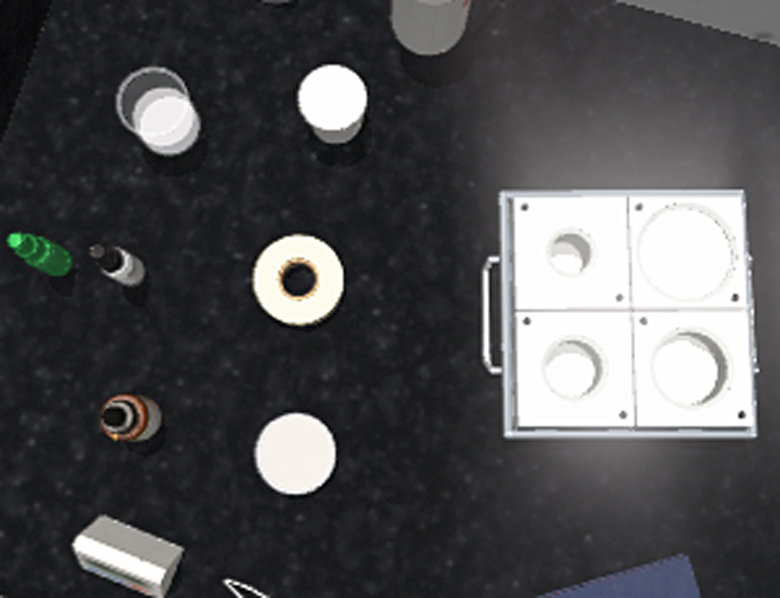

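View pics/side0c.png

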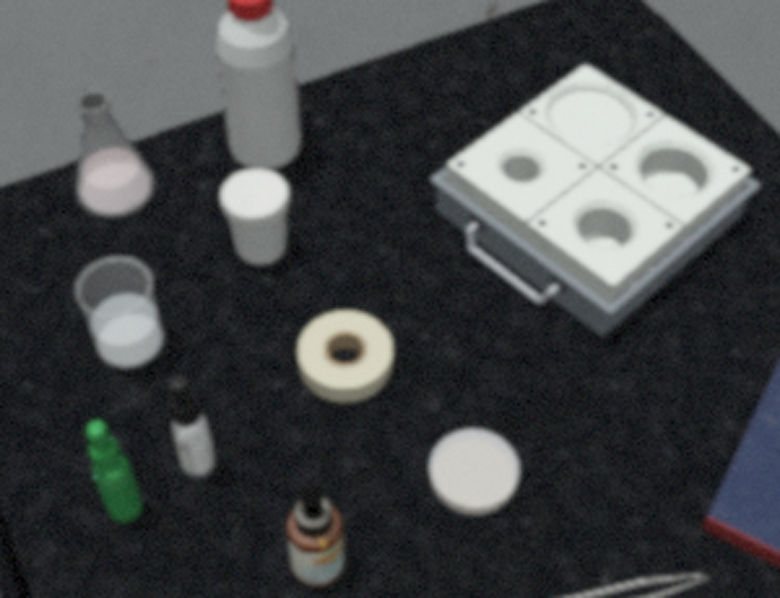

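View pics/side0.png

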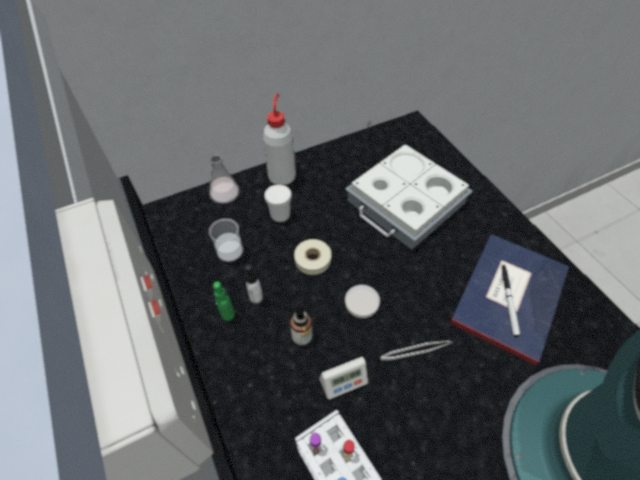

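Both views show the white-lidded cup, the amber bottle, the black-capped vial beside its green look-alike, and the dish. In the top view they are at about (298,177), (215,300), (208,238) and (283,314). The carrier shows bores for vial (390,238), dish (434,236), bottle (391,282) and cup (435,282).

```bash
python3 - <<'E'
from h import *
a=shot('top');b=shot('side')
T=lambda x,y:(170+x/2.6-.3,140+y/2.6-.3)
S=lambda x,y:(180+x/2.6-.3,120+y/2.6-.3)
P=dict(cup_lid=((333,97),(255,190)),dish=((295,453),(474,468)),teatB=((113,415),(313,497)),teatV=((97,251),(179,384)),green=((14,240),(96,427)),
 bv=((571,254),(521,168)),bd=((686,251),(591,114)),bb=((574,369),(605,226)),bc=((690,369),(672,171)),tape=((298,279),(345,347)),
 corner1=((516,199),(447,167)),c2=((744,197),(587,66)),c3=((749,427),(750,170)),c4=((518,427),(613,287)),beakerrim=((152,102),(115,288)), bigbottle=((430,0),(250,5)),baseB=((145,415),(316,570)))
for k,(t,s) in P.items():
    X,e=tri((a,T(*t)),(b,S(*s)));print(k,X.round(1),round(e,1))
X,e=tri((a,(437,0)),(a,(437,0.1))) if 0 else (0,0)
for u in [(320,240),(420,240),(320,340)]: print(atz(a,u,0).round(0),atz(b,u,0).round(0))
# connected segments
def blobs(p,lo,hi,hsv=True):
    im=cv2.cvtColor(p['color'],cv2.COLOR_RGB2HSV)
    m=cv2.inRange(im,lo,hi);n,l,s,c=cv2.connectedComponentsWithStats(m)
    return [(c[i].round(1).tolist(),s[i].tolist()) for i in range(1,n) if s[i,4]>60]
print(blobs(a,(0,0,200),(180,60,255)))
print(blobs(b,(0,0,185),(180,60,255)))
E
```

```text
cup_lid [678.6  57.5  65.5] 0.1
dish [419.   79.9  13.4] 0.3
teatB [443.  198.7  90.7] 0.4
teatV [553.9 213.8 102.5] 0.4
green [559.8 270.3 106.4] 0.1
bv [ 568.6 -119.2   50.3] 0.4
bd [ 571.9 -203.3   51.9] 0.5
bb [ 484.5 -121.1   52. ] 0.1
bc [ 487.2 -204.4   50.3] 0.7
tape [549.1  82.1  20.5] 0.1
corner1 [609.5 -78.9  48. ] 0.7
c2 [ 614.1 -247.3   49. ] 0.0
c3 [ 445.9 -244.7   55.4] 0.5
c4 [442.3 -81.1  52.5] 0.0
beakerrim [670.8 189.7  67.4] 0.4
bigbottle [ 7.208e+02 -1.000e-01  1.784e+02] 13.3
baseB [444.9 199.8 -15.7] 0.2
[568.  12.   0.] [574.  41.   0.]
[ 573. -189.    0.] [ 441. -106.    0.]
[371.   8.   0.] [417. 181.   0.]
[([35.7, 73.0], [0, 0, 68, 161, 392]), ([274.5, 124.0], [263, 113, 26, 26, 415]), ([335.1, 126.2], [323, 112, 29, 24, 193]), ([297.4, 177.1], [285, 165, 26, 25, 506]), ([233.2, 185.3], [222, 174, 23, 22, 350]), ([411.6, 259.3], [362, 213, 99, 95, 8113]), ([284.5, 247.0], [268, 231, 34, 34, 700]), ([356.5, 261.0], [356, 244, 3, 36, 68]), ([573.5, 276.8], [512, 259, 128, 38, 239]), ([502.6, 375.2], [463, 265, 79, 215, 7110]), ([571.8, 384.3], [500, 275, 140
[... 398 characters left out ...]
01]), ([409.1, 185.2], [353, 146, 114, 83, 4339]), ([622.6, 181.7], [611, 172, 28, 22, 150]), ([222.3, 187.2], [213, 182, 20, 11, 153]), ([277.4, 194.1], [265, 185, 25, 19, 367]), ([599.5, 200.3], [575, 186, 48, 39, 550]), ([633.9, 199.1], [626, 193, 14, 13, 64]), ([111.8, 323.5], [57, 199, 118, 248, 15790]), ([562.1, 209.3], [550, 202, 24, 14, 136]), ([228.3, 246.3], [219, 240, 20, 13, 181]), ([312.2, 254.3], [295, 240, 35, 29, 625]), ([607.5, 283.0], [571, 245, 69, 76, 1231]), ([509.7, 289.6], [487, 262, 43, 72, 1170]), ([361.9, 300.2], [346, 286, 32, 29, 718]), ([343.0, 368.1], [323, 358, 41, 21, 289]), ([333.7, 451.8], [296, 411, 85, 69, 2362]), ([127.3, 440.5], [102, 428, 51, 27, 275])]
```

View pics/top0.png

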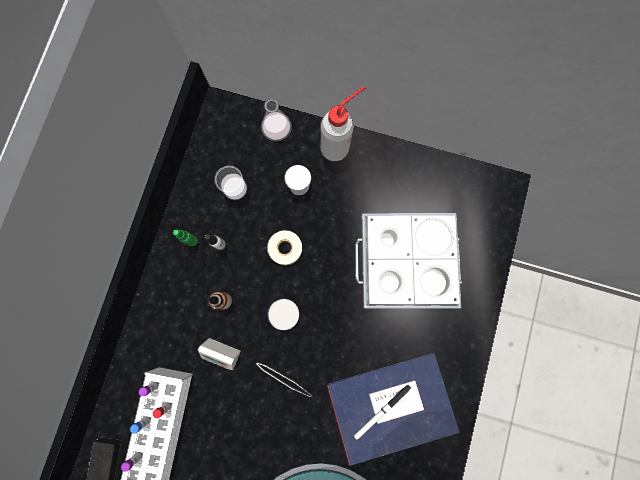

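```bash
cat >> h.py <<'E'
from scipy.spatial.transform import Rotation as Ro
def where():
    s=r.state();q=s['orientation'];M=Ro.from_quat([q[1],q[2],q[3],q[0]]).as_matrix()
    return s,np.array(s['tcp_pos']),M
def go(*tgt):
    s,p,M=where()
    for X in tgt:
        d=M.T@(np.array(X,float)-p);print('->',X,'tool d',d.round(1),'rows',round(np.linalg.norm(d)/40,1));p=np.array(X,float)
    print('t',round(s['t'],2),'tcp',s['tcp_pos'].round(1),'yang',np.degrees(np.arctan2(M[1,1],M[0,1])).round(1),'tilt',M[2].round(3),'F',s['force'].round(1),'ff',round(s['finger_force'],1),'w',round(s['grip_width'],3))
E
python3 - <<'E'
from h import *
a=shot('top');b=shot('side')
for n,t,s in (('bottle',(224,302),(306,338)),('vial',(221,247),(256,297)),('cup',(304,186),(279,214)),('dish',(281,313),(363,305)),('wash',(335,148),(283,176)),('washtop',(336.5,115),(276,118))):
    print(n,atz(a,t,0).round(1),atz(b,s,0).round(1),tri((a,t),(b,s))[0].round(1))
# predicted outlines check of axis: project 0 and top
for X in ((443,199,0),(554,213.5,0),(678.6,57.5,0)): print(X,proj(a,np.array(X)).round(1),proj(b,np.array(X)).round(1))
go((480,-10,40))
E
```

```text
bottle [439.3 198.9   0. ] [435.2 196.8   0. ] [437.5 197.8  -1.1]
vial [548.7 211.3   0. ] [556.  212.4   0. ] [550.3 212.1   5.8]
cup [679.4  47.7   0. ] [681.1  59.5   0. ] [686.7  51.  -13.5]
dish [420.7  85.5   0. ] [414.7  80.1   0. ] [417.4  83.1   1.7]
wash [762.8 -14.7   0. ] [761.3 -15.8   0. ] [ 7.62e+02 -1.53e+01  2.00e-01]
washtop [836.  -16.6   0. ] [ 930.7 -129.9    0. ] [760.1 -11.7 162.2]
(443, 199, 0) [224.1 300.1] [302.  335.6]
(554, 213.5, 0) [220.1 244.4] [256.2 298.1]
(678.6, 57.5, 0) [299.2 186.3] [280.5 214.2]
-> (480, -10, 40) tool d [ 447.4 -450.6  191.3] rows 16.6
t 2.3 tcp [ 214.8 -586.9  231.2] yang -69.9 tilt [-0. -0. -1.] F [ 0.  -0.1 -0.1] ff 0.0 w 1.004
```

{"api": "arm_command", "payload": {
  "linear": [
    [0, 0, 0],
    [0, 0, 0],
    [0, 0, 0],
    [0, 0, 0],
    [0, 0, 0],
    [0, 0, 0]
  ],
  "roll": [-1, -1, -1, -1, -1, -1],
  "jaw": 0.75,
  "newtons": 20
}}

```text
t: 2.8
tcp_pos: [214.7, -586.9, 231.2]
orientation: [-0.0, 0.881, 0.473, -0.0]
force: [-0.4, -0.2, 0.0]
grip_width: 0.75
finger_force: 0.0
```

{"api": "arm_command", "payload": {
  "linear": [
    [0, 0, 0],
    [0, 0, 0],
    [0, 0, 0],
    [0, 0, 0],
    [0, 0, 0],
    [0, 0, 0],
    [0, 0, 0]
  ],
  "roll": [-1, -1, -1, -1, -1, -0.65, 0]
}}

```text
t: 3.38
tcp_pos: [214.7, -587.0, 231.3]
orientation: [-0.0, 0.706, 0.708, 0.0]
force: [0.0, 0.3, -0.1]
grip_width: 0.75
finger_force: 0.0
```

```bash
python3 - <<'E'
from h import *
go((480,-10,40))
E
```

```text
-> (480, -10, 40) tool d [576.  267.3 191.3] rows 16.6
t 3.38 tcp [ 214.7 -587.   231.3] yang 0.2 tilt [ 0.  0. -1.] F [ 0.   0.3 -0.1] ff 0.0 w 0.75
```

{"api": "arm_command", "payload": {
  "linear": [
    [36, 17, 0],
    [36, 17, 0],
    [36, 17, 0],
    [36, 17, 0],
    [36, 17, 0],
    [36, 17, 0],
    [36, 17, 0],
    [36, 17, 0]
  ],
  "roll": [0, 0, 0, 0, 0, 0, 0, 0]
}}

```text
t: 4.05
tcp_pos: [351.2, -297.2, 231.5]
orientation: [0.0, 0.708, 0.706, -0.0]
force: [1.4, -0.1, 0.6]
grip_width: 0.748
finger_force: 0.0
```

{"api": "arm_command", "payload": {
  "linear": [
    [36, 17, 0],
    [36, 17, 0],
    [36, 17, 0],
    [36, 17, 0],
    [36, 17, 10],
    [36, 17, 20],
    [36, 17, 20],
    [36, 10, 20]
  ],
  "roll": [0, 0, 0, 0, 0, 0, 0, 0]
}}

```text
t: 4.72
tcp_pos: [478.7, -14.6, 163.9]
orientation: [0.001, 0.708, 0.706, 0.001]
force: [0.7, -1.0, -0.4]
grip_width: 0.749
finger_force: 0.0
```

{"api": "arm_command", "payload": {
  "linear": [
    [0, 0, 40],
    [0, 0, 40],
    [0, 0, 30],
    [0, 0, 20],
    [0, 0, 10],
    [0, 0, 0]
  ],
  "roll": [0, 0, 0, 0, 0, 0]
}}

```text
t: 5.22
tcp_pos: [476.5, -16.0, 22.7]
orientation: [-0.001, 0.708, 0.707, -0.001]
force: [-1.3, -1.0, 1.1]
grip_width: 0.751
finger_force: 0.0
```

{"api": "arm_command", "payload": {
  "linear": [
    [0, 0, 8],
    [0, 0, 6],
    [0, 0, 3],
    [0, 0, 2],
    [0, 0, 1],
    [0, 0, 0]
  ],
  "roll": [0, 0, 0, 0, 0, 0]
}}

```text
t: 5.72
tcp_pos: [477.5, -16.2, 4.4]
orientation: [0.0, 0.707, 0.707, 0.0]
force: [-0.3, 1.3, -0.5]
grip_width: 0.75
finger_force: 0.0
```

{"api": "arm_command", "payload": {
  "linear": [
    [0, 0, 1],
    [0, 0, 1],
    [0, 0, 0]
  ],
  "roll": [0, 0, 0]
}}

```text
t: 5.97
tcp_pos: [477.4, -16.2, 2.2]
orientation: [-0.0, 0.707, 0.707, 0.0]
force: [-0.1, -0.1, 0.2]
grip_width: 0.752
finger_force: 0.0
```

```bash
python3 - <<'E'
from h import *
p=shot('side');c=proj(p,where()[1]);print(c)
x,y=c.astype(int)
cv2.imwrite('pics/s1.png',cv2.resize(p['color'][max(0,y-60):y+40,x-60:x+60,::-1],None,fx=6,fy=6,interpolation=cv2.INTER_CUBIC))
E
```

```text
[375.2715722  253.15343656]
```

View pics/s1.png

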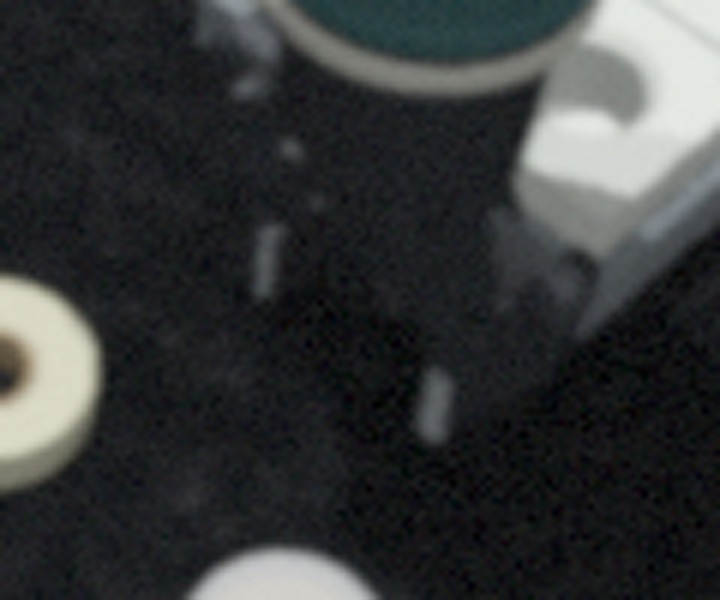

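The picture shows the two pad strips at crop (267,262) and (434,405). The TCP projects at crop (360,360). There is no contact yet, so I'll feel further down.

{"api": "arm_command", "payload": {
  "linear": [
    [0, 0, 1],
    [0, 0, 1],
    [0, 0, 0.5],
    [0, 0, 0]
  ],
  "roll": [0, 0, 0, 0]
}}

```text
t: 6.35
tcp_pos: [477.4, -16.2, -0.4]
orientation: [-0.0, 0.707, 0.707, -0.0]
force: [-0.3, -0.1, 0.8]
grip_width: 0.749
finger_force: 0.0
```

{"api": "arm_command", "payload": {
  "linear": [
    [0, 0, 1],
    [0, 0, 0.5],
    [0, 0, 0]
  ],
  "roll": [0, 0, 0]
}}

```text
t: 6.6
tcp_pos: [477.4, -16.2, -1.9]
orientation: [-0.0, 0.707, 0.707, -0.0]
force: [-0.2, -0.1, 0.3]
grip_width: 0.748
finger_force: 0.0
```

{"api": "arm_command", "payload": {
  "linear": [
    [0, 0, 1],
    [0, 0, 0.5],
    [0, 0, 0]
  ],
  "roll": [0, 0, 0]
}}

```text
t: 6.85
tcp_pos: [477.4, -16.2, -3.4]
orientation: [-0.0, 0.707, 0.707, -0.0]
force: [0.1, 0.2, 0.4]
grip_width: 0.754
finger_force: 0.0
```

{"api": "arm_command", "payload": {
  "linear": [
    [0, 0, 1],
    [0, 0, 0.5],
    [0, 0, 0]
  ],
  "roll": [0, 0, 0]
}}

```text
t: 7.1
tcp_pos: [477.4, -16.2, -4.9]
orientation: [-0.0, 0.707, 0.707, -0.0]
force: [1.3, 0.1, -0.1]
grip_width: 0.744
finger_force: 0.0
```

{"api": "arm_command", "payload": {
  "linear": [
    [0, 0, 1],
    [0, 0, 0.5],
    [0, 0, 0]
  ],
  "roll": [0, 0, 0]
}}

```text
t: 7.35
tcp_pos: [477.5, -16.2, -6.0]
orientation: [0.0, 0.707, 0.707, -0.0]
force: [-2.3, -0.0, 9.6]
grip_width: 0.75
finger_force: 4.5
```

{"api": "arm_command", "payload": {
  "linear": [
    [0, 0, 1],
    [0, 0, 0.5],
    [0, 0, 0]
  ],
  "roll": [0, 0, 0]
}}

```text
t: 7.6
tcp_pos: [477.6, -16.2, -6.3]
orientation: [0.001, 0.707, 0.707, -0.0]
force: [-15.3, -0.8, 52.7]
grip_width: 0.75
finger_force: 26.1
```

Contact comes at TCP z ≈ -5.9 with jaw 0.75, so the tips sit about 6 mm behind the TCP at that opening. Next is the cup.

{"api": "arm_command", "payload": {
  "linear": [
    [0, 0, -10],
    [0, 0, -30],
    [8, 20, -35],
    [12, 36, -30],
    [12, 36, -15],
    [12, 36, 0],
    [12, 36, 0],
    [10, 25, 0]
  ],
  "roll": [0, 0, 0, 0, 0, 0, 0, 0],
  "jaw": 0.85
}}

```text
t: 8.27
tcp_pos: [663.9, 48.8, 108.2]
orientation: [0.0, 0.707, 0.707, 0.0]
force: [-0.2, -0.4, -0.4]
grip_width: 0.852
finger_force: 0.0
```

{"api": "arm_command", "payload": {
  "linear": [
    [8, 12, 0],
    [0, 0, 0]
  ],
  "roll": [0, 0]
}}

```text
t: 8.43
tcp_pos: [675.0, 58.5, 107.4]
orientation: [-0.001, 0.707, 0.708, 0.001]
force: [0.6, -0.3, -1.2]
grip_width: 0.851
finger_force: 0.0
```

```bash
python3 - <<'E'
from h import *
go((678.6,57.5,35))
E
```

```text
-> (678.6, 57.5, 35) tool d [-1.1  3.6 72.4] rows 1.8
t 8.43 tcp [675.   58.5 107.4] yang 0.1 tilt [ 0.002  0.    -1.   ] F [ 0.6 -0.3 -1.2] ff 0.0 w 0.851
```

{"api": "arm_command", "payload": {
  "linear": [
    [-1, 3.5, 5],
    [0, 0, 20],
    [0, 0, 25],
    [0, 0, 15],
    [0, 0, 7],
    [0, 0, 0],
    [0, 0, 0]
  ],
  "roll": [0, 0, 0, 0, 0, 0, 0]
}}

```text
t: 9.02
tcp_pos: [677.0, 55.1, 36.6]
orientation: [-0.0, 0.707, 0.707, 0.0]
force: [0.8, 0.1, -0.4]
grip_width: 0.853
finger_force: 0.0
```

```bash
python3 - <<'E'
from h import *
go((678.6,57.5,35))
p=shot('top');im=p['color'][120:245,225:375,::-1]
cv2.imwrite('pics/c1.png',cv2.resize(im,None,fx=4.5,fy=4.5,interpolation=cv2.INTER_CUBIC))
E
```

```text
-> (678.6, 57.5, 35) tool d [2.4 1.6 1.6] rows 0.1
t 9.02 tcp [677.   55.1  36.6] yang -0.0 tilt [ 0.  0. -1.] F [ 0.8  0.1 -0.4] ff 0.0 w 0.853
```

View pics/c1.png

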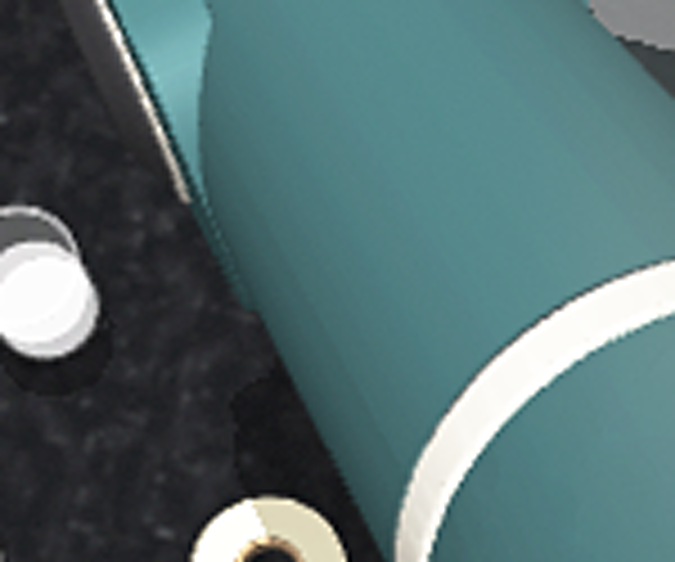

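The arm hides the cup in the top view, so I'll correct and close without it.

{"api": "arm_command", "payload": {
  "linear": [
    [2.5, 1.5, 1.5],
    [0, 0, 0],
    [0, 0, 0]
  ],
  "roll": [0, 0, 0]
}}

```text
t: 9.32
tcp_pos: [678.7, 57.9, 35.2]
orientation: [0.0, 0.707, 0.707, 0.0]
force: [-0.5, 0.4, -0.2]
grip_width: 0.85
finger_force: 0.0
```

{"api": "arm_command", "payload": {
  "linear": [
    [0, 0, 0],
    [0, 0, 0],
    [0, 0, 0],
    [0, 0, 0],
    [0, 0, 0],
    [0, 0, 0]
  ],
  "roll": [0, 0, 0, 0, 0, 0],
  "jaw": 0.4,
  "newtons": 25
}}

```text
t: 9.82
tcp_pos: [678.5, 57.7, 34.9]
orientation: [0.0, 0.707, 0.707, 0.0]
force: [-1.5, -0.0, 5.0]
grip_width: 0.592
finger_force: 25.4
```

{"api": "arm_command", "payload": {
  "linear": [
    [0, 0, -8],
    [0, 0, -20],
    [0, 0, -30],
    [-10, -8, -22],
    [-25, -18, 0],
    [-29, -21, 0],
    [-29, -21, 0],
    [-29, -21, 0]
  ],
  "roll": [0, 0, 0, 0, 0, 0, 0, 0]
}}

```text
t: 10.48
tcp_pos: [588.3, -65.4, 115.0]
orientation: [0.0, 0.707, 0.707, -0.0]
force: [0.8, -1.3, 0.8]
grip_width: 0.586
finger_force: 26.2
```

{"api": "arm_command", "payload": {
  "linear": [
    [-29, -21, 0],
    [-29, -21, 0],
    [-29, -21, 0],
    [-29, -21, 0],
    [-16, -12, 0],
    [-9, -7, 0],
    [0, 0, 0],
    [0, 0, 0]
  ],
  "roll": [0, 0, 0, 0, 0, 0, 0, 0]
}}

```text
t: 11.15
tcp_pos: [486.8, -205.1, 114.9]
orientation: [0.0, 0.707, 0.707, 0.0]
force: [1.0, 0.2, -0.8]
grip_width: 0.587
finger_force: 26.2
```

```bash
python3 - <<'E'
from h import *
go((487.1,-205,115))
p=shot('side');s,P,M=where()
b=P-[0,0,35];print(proj(p,b),proj(p,b+[0,0,64]))
im=p['color'][90:250,330:530,::-1]
cv2.imwrite('pics/c2.png',cv2.resize(im,None,fx=3.7,fy=3.7,interpolation=cv2.INTER_CUBIC))
E
```

```text
-> (487.1, -205, 115) tool d [ 0.1  0.3 -0.1] rows 0.0
t 11.15 tcp [ 486.8 -205.1  114.9] yang -0.0 tilt [ 0.     0.001 -1.   ] F [ 1.   0.2 -0.8] ff 26.2 w 0.587
[441.52730354 175.17813957] [448.74608882 150.74886877]
```

View pics/c2.png

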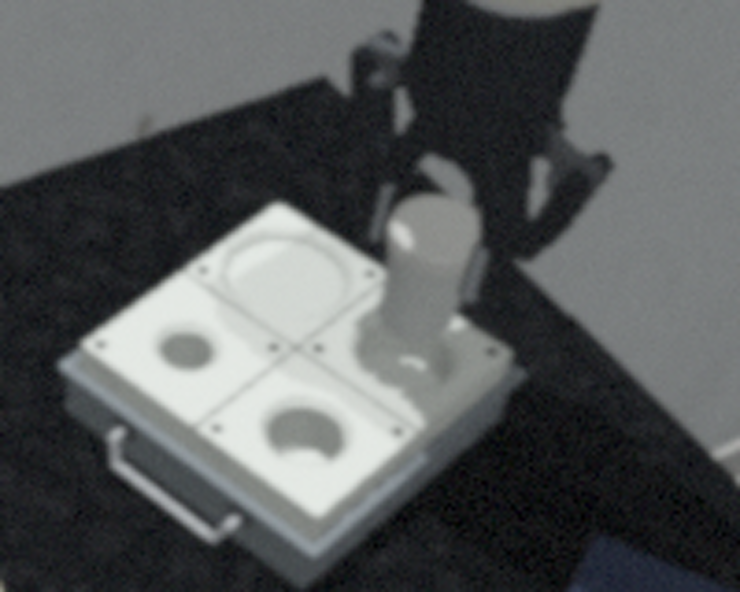

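The cup hangs upright where predicted, with its lid top at about (448,152). The camera agrees with the robot, so I'll lower it.

{"api": "arm_command", "payload": {
  "linear": [
    [0, 0, 10],
    [0, 0, 15],
    [0, 0, 12],
    [0, 0, 8],
    [0, 0, 5],
    [0, 0, 3],
    [0, 0, 0]
  ],
  "roll": [0, 0, 0, 0, 0, 0, 0]
}}

```text
t: 11.78
tcp_pos: [486.4, -205.0, 61.0]
orientation: [-0.0, 0.707, 0.707, -0.0]
force: [0.4, -0.1, -0.3]
grip_width: 0.587
finger_force: 26.2
```

{"api": "arm_command", "payload": {
  "linear": [
    [0, 0, 1],
    [0, 0, 1],
    [0, 0, 0.5],
    [0, 0, 0]
  ],
  "roll": [0, 0, 0, 0]
}}

```text
t: 12.12
tcp_pos: [486.5, -205.5, 59.2]
orientation: [0.0, 0.707, 0.707, 0.0]
force: [-0.3, 0.4, -1.1]
grip_width: 0.587
finger_force: 26.2
```

{"api": "arm_command", "payload": {
  "linear": [
    [0, 0, 0.5],
    [0, 0, 0.5],
    [0, 0, 0]
  ],
  "roll": [0, 0, 0]
}}

```text
t: 12.37
tcp_pos: [486.7, -205.5, 58.7]
orientation: [0.0, 0.707, 0.707, -0.0]
force: [-3.5, 0.5, 12.3]
grip_width: 0.587
finger_force: 27.0
```

{"api": "arm_command", "payload": {
  "linear": [
    [0, 0, 0.5],
    [0, 0, 0.5],
    [0, 0, 0]
  ],
  "roll": [0, 0, 0]
}}

```text
t: 12.62
tcp_pos: [487.2, -205.6, 58.4]
orientation: [0.001, 0.707, 0.707, 0.0]
force: [-6.2, 1.7, 25.5]
grip_width: 0.586
finger_force: 28.0
```

The cup is seated: contact came at the expected height. Releasing, then on to the bottle.

{"api": "arm_command", "payload": {
  "linear": [
    [0, 0, -0.5],
    [0, 0, 0],
    [0, 0, 0],
    [0, 0, 0],
    [0, 0, -5],
    [0, 0, -20],
    [0, 0, -30],
    [0, 0, -20]
  ],
  "roll": [0, 0, 0, 0, 0, 0, 0, 0],
  "jaw": 0.75
}}

```text
t: 13.28
tcp_pos: [486.7, -205.1, 134.6]
orientation: [0.0, 0.707, 0.707, 0.0]
force: [0.1, 0.3, 0.7]
grip_width: 0.75
finger_force: 0.0
```

{"api": "arm_command", "payload": {
  "linear": [
    [20, -2, 0],
    [35, -4, 0],
    [37, -4, 0],
    [37, -4, 0],
    [37, -4, 0],
    [37, -4, 0],
    [37, -4, 0],
    [37, -4, 0]
  ],
  "roll": [0, 0, 0, 0, 0, 0, 0, 0],
  "jaw": 0.65
}}

```text
t: 13.95
tcp_pos: [455.9, 73.3, 133.0]
orientation: [0.0, 0.707, 0.707, 0.0]
force: [1.9, 0.3, 1.0]
grip_width: 0.651
finger_force: 0.0
```

{"api": "arm_command", "payload": {
  "linear": [
    [37, -4, 0],
    [37, -4, 0],
    [30, -4, 0],
    [16, -2, 0],
    [8, 0, 0],
    [0, 0, 0],
    [0, 0, 0]
  ],
  "roll": [0, 0, 0, 0, 0, 0, 0]
}}

```text
t: 14.53
tcp_pos: [442.6, 198.8, 132.5]
orientation: [0.0, 0.707, 0.707, -0.0]
force: [-0.3, -0.9, 0.9]
grip_width: 0.649
finger_force: 0.0
```

```bash
python3 - <<'E'
from h import *
go((443,199,37))
p=shot('side','full2')
im=p['color'][240:360,200:360,::-1]
cv2.imwrite('pics/c3.png',cv2.resize(im,None,fx=4.8,fy=4.8,interpolation=cv2.INTER_CUBIC))
E
```

```text
-> (443, 199, 37) tool d [ 0.2  0.4 95.5] rows 2.4
t 14.53 tcp [442.6 198.8 132.5] yang -0.0 tilt [-0. -0. -1.] F [-0.3 -0.9  0.9] ff 0.0 w 0.649
```

View pics/full2.png

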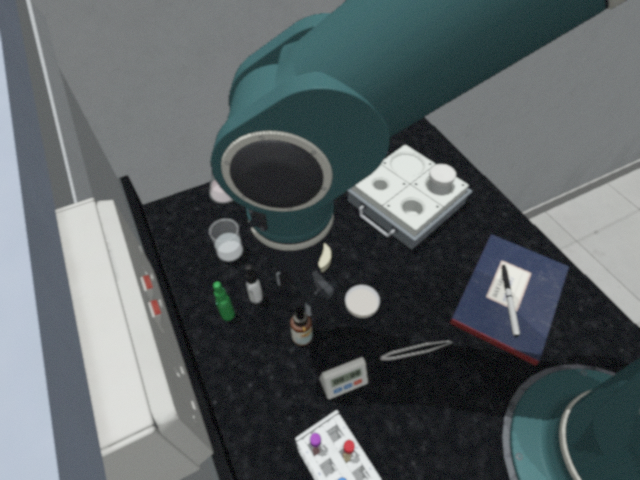

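The cup stands in its insert at (440,178) and the fingers are above the bottle at (301,325). Descending.

{"api": "arm_command", "payload": {
  "linear": [
    [0, 0.4, 8],
    [0, 0, 15],
    [0, 0, 20],
    [0, 0, 20],
    [0, 0, 18],
    [0, 0, 10],
    [0, 0, 4],
    [0, 0, 0]
  ],
  "roll": [0, 0, 0, 0, 0, 0, 0, 0]
}}

```text
t: 15.25
tcp_pos: [442.6, 199.1, 36.9]
orientation: [-0.0, 0.707, 0.707, -0.001]
force: [0.3, -1.0, 0.2]
grip_width: 0.649
finger_force: 0.0
```

{"api": "arm_command", "payload": {
  "linear": [
    [0, 0, 0],
    [0, 0, 0],
    [0, 0, 0],
    [0, 0, 0],
    [0, 0, 0],
    [0, 0, 0]
  ],
  "roll": [0, 0, 0, 0, 0, 0],
  "jaw": 0.2,
  "newtons": 30
}}

```text
t: 15.75
tcp_pos: [443.3, 199.8, 38.4]
orientation: [0.0, 0.707, 0.707, 0.001]
force: [-2.1, -0.5, 7.8]
grip_width: 0.365
finger_force: 30.1
```

{"api": "arm_command", "payload": {
  "linear": [
    [0, 0, 0],
    [0, 0, -8],
    [0, 0, -20],
    [0, 0, -30],
    [0, 0, -25],
    [-10, 1, -10],
    [-25, 3, 0],
    [-36, 5, 0]
  ],
  "roll": [0, 0, 0, 0, 0, 0, 0, 0]
}}

```text
t: 16.42
tcp_pos: [452.0, 130.0, 132.3]
orientation: [0.001, 0.706, 0.708, 0.001]
force: [1.0, 0.3, -0.6]
grip_width: 0.364
finger_force: 30.1
```

{"api": "arm_command", "payload": {
  "linear": [
    [-37, 5, 0],
    [-37, 5, 0],
    [-37, 5, 0],
    [-37, 5, 0],
    [-37, 5, 0],
    [-36, 4, 0],
    [-20, 2, 0],
    [-8, 1, 0]
  ],
  "roll": [0, 0, 0, 0, 0, 0, 0, 0]
}}

```text
t: 17.08
tcp_pos: [483.7, -124.0, 131.1]
orientation: [0.0, 0.709, 0.706, -0.0]
force: [-0.1, 0.2, -0.3]
grip_width: 0.362
finger_force: 30.1
```

{"api": "arm_command", "payload": {
  "linear": [
    [0, 0, 0],
    [0, 0, 0]
  ],
  "roll": [0, 0]
}}

```text
t: 17.25
tcp_pos: [483.8, -119.4, 130.9]
orientation: [-0.0, 0.707, 0.707, 0.0]
force: [-0.5, 0.8, -1.0]
grip_width: 0.367
finger_force: 30.1
```

```bash
python3 - <<'E'
from h import *
go((484.9,-121.1,132))
p=shot('side');s,P,M=where()
b=P-[0,0,37];print(proj(p,b),proj(p,b+[0,0,102]))
im=p['color'][90:250,330:530,::-1]
cv2.imwrite('pics/c4.png',cv2.resize(im,None,fx=3.7,fy=3.7,interpolation=cv2.INTER_CUBIC))
E
```

```text
-> (484.9, -121.1, 132) tool d [-1.7  1.1 -1.1] rows 0.1
t 17.25 tcp [ 483.8 -119.4  130.9] yang 0.0 tilt [ 0.  0. -1.] F [-0.5  0.8 -1. ] ff 30.1 w 0.367
[415.46447347 192.82762335] [425.32569875 151.78855264]
```

View pics/c4.png

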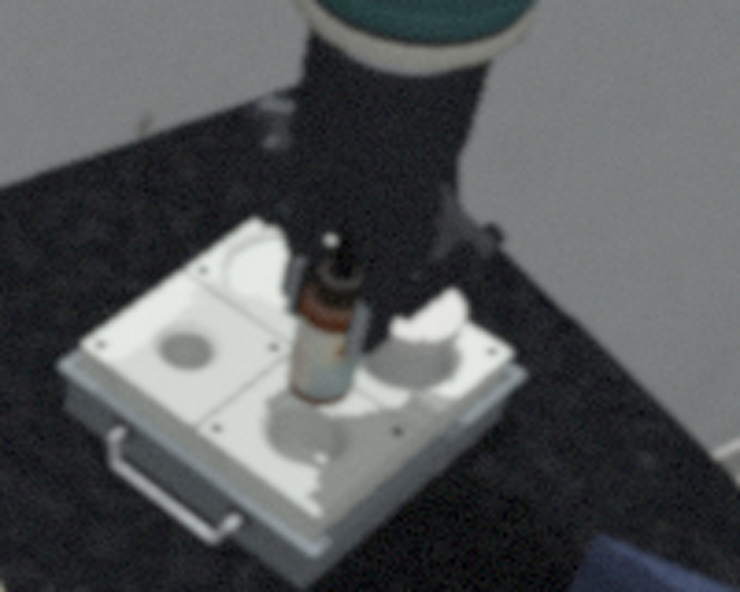

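The bottle hangs upright, with its bottom at about (416,196) as predicted. Lowering it.

{"api": "arm_command", "payload": {
  "linear": [
    [-1.7, 1, 5],
    [0, 0, 15],
    [0, 0, 18],
    [0, 0, 15],
    [0, 0, 10],
    [0, 0, 6],
    [0, 0, 3],
    [0, 0, 0]
  ],
  "roll": [0, 0, 0, 0, 0, 0, 0, 0]
}}

```text
t: 17.97
tcp_pos: [484.8, -121.6, 58.3]
orientation: [-0.0, 0.707, 0.707, -0.0]
force: [0.3, -0.5, -0.6]
grip_width: 0.365
finger_force: 30.1
```

{"api": "arm_command", "payload": {
  "linear": [
    [0, 0, 0.5],
    [0, 0, 0.5],
    [0, 0, 0]
  ],
  "roll": [0, 0, 0]
}}

```text
t: 18.22
tcp_pos: [485.1, -122.2, 58.0]
orientation: [0.0, 0.707, 0.707, 0.0]
force: [-0.2, 0.4, -0.6]
grip_width: 0.359
finger_force: 30.1
```

{"api": "arm_command", "payload": {
  "linear": [
    [0, 0, 0.5],
    [0, 0, 0.5],
    [0, 0, 0]
  ],
  "roll": [0, 0, 0]
}}

```text
t: 18.47
tcp_pos: [484.8, -122.1, 56.6]
orientation: [0.0, 0.707, 0.707, 0.0]
force: [-0.4, 0.3, -1.0]
grip_width: 0.364
finger_force: 30.1
```

{"api": "arm_command", "payload": {
  "linear": [
    [0, 0, 0.5],
    [0, 0, 0.5],
    [0, 0, 0]
  ],
  "roll": [0, 0, 0]
}}

```text
t: 18.72
tcp_pos: [484.9, -122.2, 56.3]
orientation: [0.0, 0.707, 0.707, -0.0]
force: [-7.4, 0.1, 19.4]
grip_width: 0.361
finger_force: 32.3
```

{"api": "arm_command", "payload": {
  "linear": [
    [0, 0, 0.5],
    [0, 0, 0.5],
    [0, 0, 0]
  ],
  "roll": [0, 0, 0]
}}

```text
t: 18.97
tcp_pos: [484.8, -122.3, 56.0]
orientation: [0.0, 0.707, 0.707, -0.001]
force: [-13.9, 1.8, 41.0]
grip_width: 0.363
finger_force: 34.5
```

{"api": "arm_command", "payload": {
  "linear": [
    [0, 0, -0.8],
    [0, 0, 0],
    [0, 0, 0],
    [0, 0, 0],
    [0, 0, -5],
    [0, 0, -20],
    [0, 0, -30],
    [0, 0, -30]
  ],
  "roll": [0, 0, 0, 0, 0, 0, 0, 0],
  "jaw": 0.6
}}

```text
t: 19.63
tcp_pos: [484.3, -121.5, 141.2]
orientation: [-0.001, 0.707, 0.707, -0.0]
force: [0.4, -0.1, 0.3]
grip_width: 0.6
finger_force: 0.0
```

{"api": "arm_command", "payload": {
  "linear": [
    [15, 3, 0],
    [34, 7, 0],
    [37, 8, 0],
    [37, 8, 0],
    [37, 8, 0],
    [37, 8, 0],
    [37, 8, 0],
    [37, 8, 0]
  ],
  "roll": [0, 0, 0, 0, 0, 0, 0, 0]
}}

```text
t: 20.3
tcp_pos: [542.9, 150.8, 140.7]
orientation: [0.0, 0.707, 0.707, 0.0]
force: [1.0, -1.1, -0.4]
grip_width: 0.6
finger_force: 0.0
```

{"api": "arm_command", "payload": {
  "linear": [
    [35, 7, 0],
    [20, 4, 0],
    [9, 2, 0],
    [0, 0, 0],
    [0, 0, 0]
  ],
  "roll": [0, 0, 0, 0, 0]
}}

```text
t: 20.72
tcp_pos: [555.7, 212.3, 140.2]
orientation: [-0.0, 0.707, 0.707, -0.0]
force: [0.6, -1.5, 0.0]
grip_width: 0.601
finger_force: 0.0
```

```bash
python3 - <<'E'
from h import *
go((554,213.5,46))
p=shot('side','full3')
im=p['color'][200:340,180:340,::-1]
cv2.imwrite('pics/c5.png',cv2.resize(im,None,fx=4.2,fy=4.2,interpolation=cv2.INTER_CUBIC))
X=np.array([554,213.5,0])
for z in (0,107): print(proj(p,X+[0,0,z]))
E
```

```text
-> (554, 213.5, 46) tool d [ 1.2 -1.6 94.2] rows 2.4
t 20.72 tcp [555.7 212.3 140.2] yang 0.0 tilt [-0. -0. -1.] F [ 0.6 -1.5  0. ] ff 0.0 w 0.601
[256.18272282 298.06279741]
[248.02967028 265.66546404]
```

View pics/c5.png

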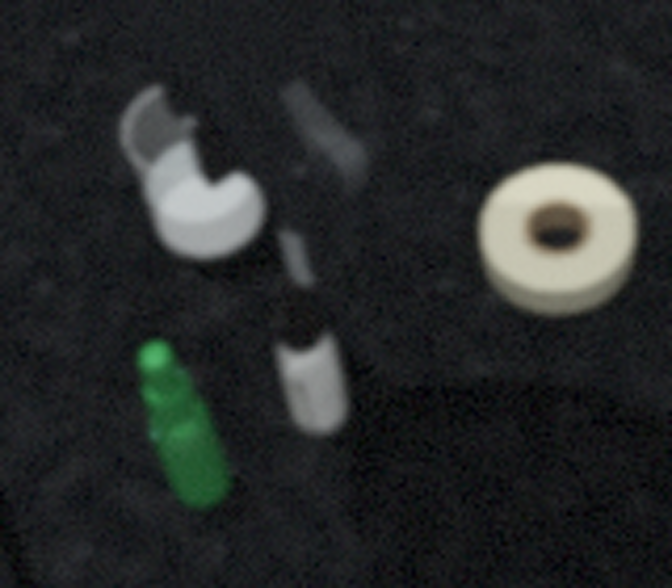

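The vial's base is at about (256,299), as predicted. The white body reaches up about 52 mm with the black cap above. Descending.

{"api": "arm_command", "payload": {
  "linear": [
    [1.2, -1.6, 5],
    [0, 0, 15],
    [0, 0, 20],
    [0, 0, 22],
    [0, 0, 18],
    [0, 0, 10],
    [0, 0, 5],
    [0, 0, 0]
  ],
  "roll": [0, 0, 0, 0, 0, 0, 0, 0]
}}

```text
t: 21.43
tcp_pos: [553.9, 213.5, 44.8]
orientation: [-0.0, 0.707, 0.707, -0.001]
force: [-0.3, -0.2, -0.6]
grip_width: 0.603
finger_force: 0.0
```

{"api": "arm_command", "payload": {
  "linear": [
    [0, 0, 0],
    [0, 0, 0],
    [0, 0, 0],
    [0, 0, 0],
    [0, 0, 0],
    [0, 0, 0],
    [0, 0, 0]
  ],
  "roll": [0, 0, 0, 0, 0, 0, 0],
  "jaw": 0.05,
  "newtons": 25
}}

```text
t: 22.02
tcp_pos: [554.7, 214.3, 46.1]
orientation: [0.0, 0.707, 0.707, 0.0]
force: [-1.3, -1.4, 7.7]
grip_width: 0.257
finger_force: 26.1
```

{"api": "arm_command", "payload": {
  "linear": [
    [0, 0, 0],
    [0, 0, -8],
    [0, 0, -20],
    [0, 0, -30],
    [0, 0, -25],
    [-10, 0, -12],
    [-25, 1, 0],
    [-36, 2, 0]
  ],
  "roll": [0, 0, 0, 0, 0, 0, 0, 0]
}}

```text
t: 22.68
tcp_pos: [557.1, 145.3, 142.2]
orientation: [0.0, 0.706, 0.709, 0.001]
force: [0.7, -0.2, -0.9]
grip_width: 0.258
finger_force: 25.6
```

{"api": "arm_command", "payload": {
  "linear": [
    [-37, 2, 0],
    [-37, 2, 0],
    [-37, 2, 0],
    [-37, 2, 0],
    [-37, 2, 0],
    [-37, 1, 0],
    [-25, 1, 0],
    [-14, 0, 0]
  ],
  "roll": [0, 0, 0, 0, 0, 0, 0, 0]
}}

```text
t: 23.35
tcp_pos: [569.0, -121.8, 140.8]
orientation: [0.0, 0.708, 0.706, -0.0]
force: [0.6, -0.6, -0.2]
grip_width: 0.257
finger_force: 25.6
```

{"api": "arm_command", "payload": {
  "linear": [
    [0, 0, 0],
    [0, 0, 0],
    [0, 0, 0]
  ],
  "roll": [0, 0, 0]
}}

```text
t: 23.6
tcp_pos: [569.3, -116.2, 140.7]
orientation: [-0.0, 0.707, 0.708, 0.0]
force: [-0.3, 0.1, -0.6]
grip_width: 0.255
finger_force: 25.6
```

```bash
python3 - <<'E'
from h import *
go((568.8,-118.9,132))
p=shot('side');s,P,M=where()
b=P-[0,0,45.5];print(proj(p,b),proj(p,b+[0,0,107]))
im=p['color'][90:250,330:530,::-1]
cv2.imwrite('pics/c6.png',cv2.resize(im,None,fx=3.7,fy=3.7,interpolation=cv2.INTER_CUBIC))
E
```

```text
-> (568.8, -118.9, 132) tool d [-2.7 -0.5  8.7] rows 0.2
t 23.6 tcp [ 569.3 -116.2  140.7] yang 0.1 tilt [ 0.001  0.    -1.   ] F [-0.3  0.1 -0.6] ff 25.6 w 0.255
[381.19664695 169.02610339] [387.36704442 125.16271695]
```

View pics/c6.png

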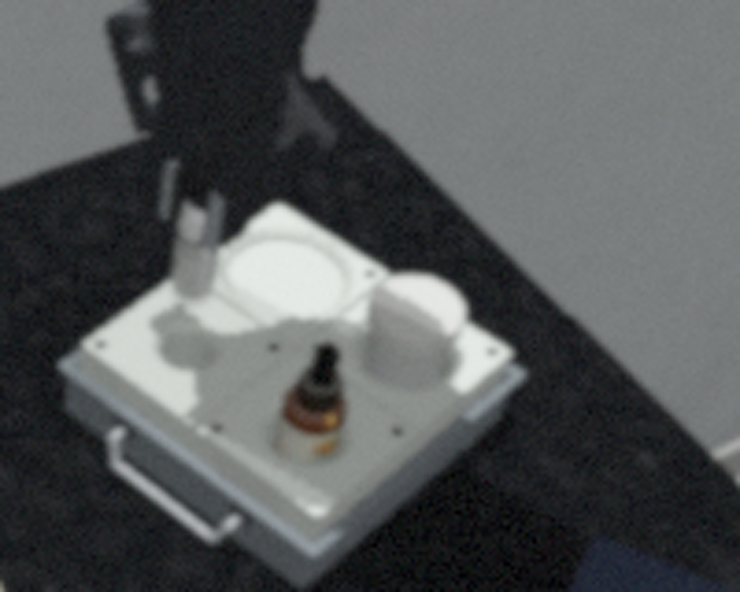

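The vial hangs upright with its bottom at about (382,168). The bottle at (415,203) and the cup at (441,178) sit in their bores. Lowering the vial.

{"api": "arm_command", "payload": {
  "linear": [
    [-2.7, -0.5, 5],
    [0, 0, 15],
    [0, 0, 15],
    [0, 0, 10],
    [0, 0, 10],
    [0, 0, 8],
    [0, 0, 0]
  ],
  "roll": [0, 0, 0, 0, 0, 0, 0]
}}

```text
t: 24.23
tcp_pos: [568.1, -120.2, 75.8]
orientation: [-0.001, 0.707, 0.707, -0.0]
force: [-1.2, -0.1, -0.7]
grip_width: 0.249
finger_force: 25.6
```

{"api": "arm_command", "payload": {
  "linear": [
    [0, 0, 5],
    [0, 0, 5],
    [0, 0, 4],
    [0, 0, 3],
    [0, 0, 1],
    [0, 0, 0]
  ],
  "roll": [0, 0, 0, 0, 0, 0]
}}

```text
t: 24.73
tcp_pos: [568.7, -120.5, 59.2]
orientation: [-0.0, 0.707, 0.707, -0.0]
force: [-0.3, 0.1, -0.3]
grip_width: 0.257
finger_force: 25.6
```

{"api": "arm_command", "payload": {
  "linear": [
    [0, 0, 0.5],
    [0, 0, 0.5],
    [0, 0, 0]
  ],
  "roll": [0, 0, 0]
}}

```text
t: 24.98
tcp_pos: [568.7, -120.6, 58.4]
orientation: [0.0, 0.707, 0.707, 0.0]
force: [0.6, -1.1, -0.1]
grip_width: 0.259
finger_force: 25.6
```

{"api": "arm_command", "payload": {
  "linear": [
    [0.8, 0, 0.5],
    [0, 0, 0.5],
    [0, 0, 0]
  ],
  "roll": [0, 0, 0]
}}

```text
t: 25.23
tcp_pos: [568.7, -119.7, 57.3]
orientation: [-0.0, 0.707, 0.707, -0.0]
force: [-0.2, 0.3, -0.4]
grip_width: 0.259
finger_force: 25.6
```

{"api": "arm_command", "payload": {
  "linear": [
    [0, 0, 0.5],
    [0, 0, 0.5],
    [0, 0, 0]
  ],
  "roll": [0, 0, 0]
}}

```text
t: 25.48
tcp_pos: [568.6, -119.7, 56.2]
orientation: [-0.0, 0.707, 0.707, -0.0]
force: [-0.3, -0.5, 0.3]
grip_width: 0.257
finger_force: 25.6
```

{"api": "arm_command", "payload": {
  "linear": [
    [0, 0, 0.5],
    [0, 0, 0.3],
    [0, 0, 0]
  ],
  "roll": [0, 0, 0]
}}

```text
t: 25.73
tcp_pos: [568.9, -119.8, 56.1]
orientation: [0.0, 0.707, 0.707, -0.0]
force: [-3.4, 0.2, 11.1]
grip_width: 0.252
finger_force: 26.7
```

{"api": "arm_command", "payload": {
  "linear": [
    [0, 0, -0.3],
    [0, 0, 0],
    [0, 0, 0],
    [0, 0, 0],
    [0, 0, -5],
    [0, 0, -20],
    [0, 0, -30],
    [0, 0, -30]
  ],
  "roll": [0, 0, 0, 0, 0, 0, 0, 0],
  "jaw": 0.5
}}

```text
t: 26.4
tcp_pos: [568.2, -119.4, 141.7]
orientation: [-0.001, 0.707, 0.707, -0.0]
force: [-0.2, 0.2, 0.3]
grip_width: 0.502
finger_force: 0.0
```

{"api": "arm_command", "payload": {
  "linear": [
    [24, -18, 0],
    [31, -23, 0],
    [31, -23, 0],
    [31, -23, 0],
    [31, -23, 0],
    [30, -22, 0],
    [15, -12, 0],
    [7, -6, 0]
  ],
  "roll": [0, 0, 0, 0, 0, 0, 0, 0]
}}

```text
t: 27.07
tcp_pos: [417.2, 82.3, 141.3]
orientation: [0.0, 0.706, 0.708, -0.0]
force: [1.2, 0.5, 0.4]
grip_width: 0.502
finger_force: 0.0
```

{"api": "arm_command", "payload": {
  "linear": [
    [0, 0, 0],
    [0, 0, 20],
    [0, 0, 25],
    [0, 0, 25],
    [0, 0, 0],
    [0, 0, 0]
  ],
  "roll": [0, 0, 0, 0, 0, 0],
  "jaw": 0.9
}}

```text
t: 27.57
tcp_pos: [418.7, 79.8, 70.6]
orientation: [-0.001, 0.707, 0.707, -0.001]
force: [0.1, 0.6, 0.6]
grip_width: 0.899
finger_force: 0.0
```

```bash
python3 - <<'E'
from h import *
go((419,79.9,3.5))
p=shot('side','full4')
im=p['color'][130:370,280:500,::-1]
cv2.imwrite('pics/c7.png',cv2.resize(im,None,fx=2.5,fy=2.5,interpolation=cv2.INTER_CUBIC))
E
```

```text
-> (419, 79.9, 3.5) tool d [ 0.1  0.4 67.1] rows 1.7
t 27.57 tcp [418.7  79.8  70.6] yang -0.0 tilt [ 0.    -0.002 -1.   ] F [0.1 0.6 0.6] ff 0.0 w 0.899
```

View pics/c7.png

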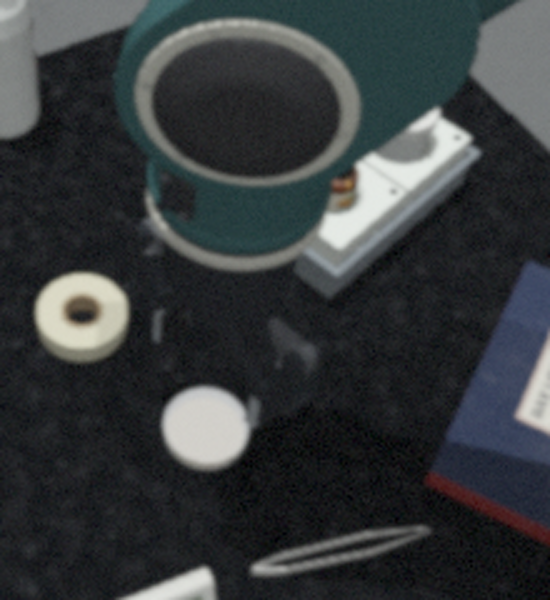

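The dish lies at about (362,300) and the pads above it straddle it. Descending.

{"api": "arm_command", "payload": {
  "linear": [
    [0, 0.3, 8],
    [0, 0, 20],
    [0, 0, 20],
    [0, 0, 12],
    [0, 0, 5],
    [0, 0, 2],
    [0, 0, 0],
    [0, 0, 0]
  ],
  "roll": [0, 0, 0, 0, 0, 0, 0, 0]
}}

```text
t: 28.28
tcp_pos: [419.6, 80.3, 4.6]
orientation: [0.0, 0.707, 0.707, 0.0]
force: [0.4, -0.6, -0.1]
grip_width: 0.9
finger_force: 0.0
```

{"api": "arm_command", "payload": {
  "linear": [
    [0, 0, 0],
    [0, 0, 0],
    [0, 0, 0],
    [0, 0, 0],
    [0, 0, 0]
  ],
  "roll": [0, 0, 0, 0, 0],
  "jaw": 0.5,
  "newtons": 25
}}

```text
t: 28.7
tcp_pos: [419.5, 80.2, 4.6]
orientation: [0.0, 0.707, 0.707, 0.0]
force: [-1.6, -0.4, 11.4]
grip_width: 0.69
finger_force: 24.3
```

{"api": "arm_command", "payload": {
  "linear": [
    [0, 0, 0],
    [0, 0, 0]
  ],
  "roll": [0, 0]
}}

```text
t: 28.87
tcp_pos: [419.5, 80.2, 4.6]
orientation: [0.0, 0.707, 0.707, 0.0]
force: [-0.9, -1.1, 12.6]
grip_width: 0.691
finger_force: 24.3
```

{"api": "arm_command", "payload": {
  "linear": [
    [0, 0, -5],
    [0, 0, -15],
    [0, 0, -25],
    [0, 0, -25],
    [0, 0, -25],
    [0, 0, -25],
    [0, 0, -15],
    [0, 0, 0]
  ],
  "roll": [0, 0, 1, 1, 1, 1, 1, 1]
}}

```text
t: 29.53
tcp_pos: [420.4, 80.5, 142.2]
orientation: [0.001, 0.892, 0.452, 0.002]
force: [0.9, -0.1, 0.4]
grip_width: 0.687
finger_force: 27.1
```

{"api": "arm_command", "payload": {
  "linear": [
    [0, 0, 0],
    [0, 0, 0],
    [0, 0, 0],
    [0, 0, 0],
    [0, 0, 0],
    [0, 0, 0],
    [0, 0, 0],
    [0, 0, 0]
  ],
  "roll": [1, 1, 1, 1, 1, 1, 1, 1]
}}

```text
t: 30.2
tcp_pos: [418.9, 80.3, 139.3]
orientation: [-0.0, 0.999, 0.05, 0.0]
force: [0.9, 1.0, 0.1]
grip_width: 0.688
finger_force: 27.1
```

{"api": "arm_command", "payload": {
  "linear": [
    [0, 0, 0],
    [0, 0, 0],
    [0, 0, 0]
  ],
  "roll": [1, 0, 0]
}}

```text
t: 30.45
tcp_pos: [419.0, 80.4, 139.2]
orientation: [-0.0, 1.0, 0.002, 0.0]
force: [-0.1, 0.5, 0.5]
grip_width: 0.689
finger_force: 27.1
```

```bash
python3 - <<'E'
from h import *
go((571.1,-202.9,140))
E
```

```text
-> (571.1, -202.9, 140) tool d [151.1 283.8  -0.7] rows 8.0
t 30.45 tcp [419.   80.4 139.2] yang -89.8 tilt [ 0. -0. -1.] F [-0.1  0.5  0.5] ff 27.1 w 0.689
```

{"api": "arm_command", "payload": {
  "linear": [
    [9, 17, -5],
    [16, 31, 0],
    [19, 35, 0],
    [19, 35, 0],
    [19, 35, 0],
    [19, 35, 0],
    [18, 35, 0],
    [17, 33, 0]
  ],
  "roll": [0, 0, 0, 0, 0, 0, 0, 0]
}}

```text
t: 31.12
tcp_pos: [555.5, -178.1, 144.0]
orientation: [-0.0, 1.0, 0.002, 0.0]
force: [0.5, 1.3, -0.4]
grip_width: 0.688
finger_force: 27.1
```

{"api": "arm_command", "payload": {
  "linear": [
    [11, 20, 0],
    [4, 8, 0],
    [0, 0, 0],
    [0, 0, 0],
    [0, 0, 0]
  ],
  "roll": [0, 0, 0, 0, 0]
}}

```text
t: 31.53
tcp_pos: [569.7, -202.1, 143.9]
orientation: [-0.0, 1.0, 0.001, -0.0]
force: [0.0, 0.8, -0.7]
grip_width: 0.689
finger_force: 27.1
```

{"api": "arm_command", "payload": {
  "linear": [
    [0, 0, 10],
    [0, 0, 20],
    [0, 0, 20],
    [0, 0, 10],
    [0, 0, 0],
    [0, 0, 0]
  ],
  "roll": [0, 0, 0, 0, 0, 0]
}}

```text
t: 32.03
tcp_pos: [569.9, -203.1, 83.8]
orientation: [-0.0, 1.0, 0.0, -0.0]
force: [0.5, -0.4, -0.9]
grip_width: 0.685
finger_force: 27.1
```

```bash
python3 - <<'E'
from h import *
go((571.1,-202.9,52.6))
p=shot('side');s,P,M=where()
b=P-[0,0,4.6];print(proj(p,b),proj(p,b+[0,0,16]))
im=p['color'][90:250,330:530,::-1]
cv2.imwrite('pics/c8.png',cv2.resize(im,None,fx=3.7,fy=3.7,interpolation=cv2.INTER_CUBIC))
E
```

```text
-> (571.1, -202.9, 52.6) tool d [ 1.2 -0.2 31.2] rows 0.8
t 32.03 tcp [ 569.9 -203.1   83.8] yang -89.9 tilt [-0.001 -0.    -1.   ] F [ 0.5 -0.4 -0.9] ff 27.1 w 0.685
[409.4006258  153.92817339] [410.59950937 148.03072888]
```

View pics/c8.png

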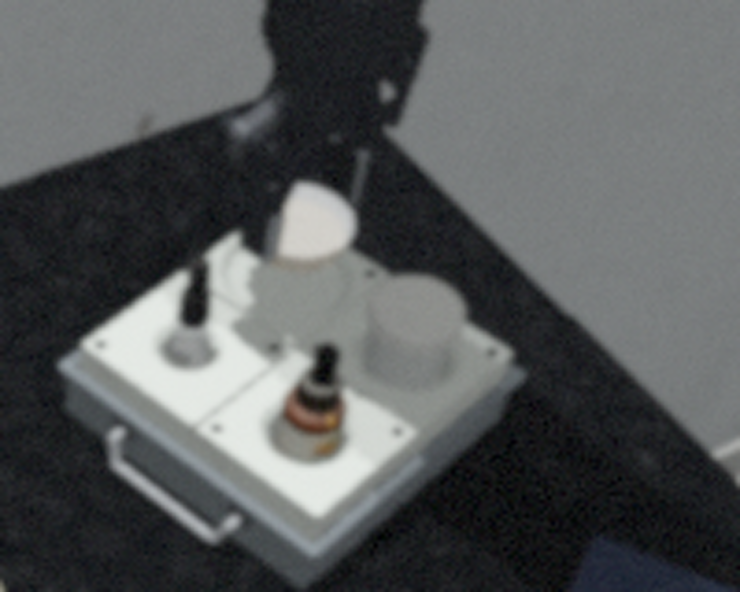

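The dish hangs level over its insert and the other three are seated. Lowering the dish.

{"api": "arm_command", "payload": {
  "linear": [
    [1.2, 0, 6],
    [0, 0, 10],
    [0, 0, 7],
    [0, 0, 4],
    [0, 0, 1],
    [0, 0, 0],
    [0, 0, 0]
  ],
  "roll": [0, 0, 0, 0, 0, 0, 0]
}}

```text
t: 32.67
tcp_pos: [571.3, -203.8, 55.9]
orientation: [-0.0, 1.0, 0.0, 0.0]
force: [-0.4, 0.3, 0.3]
grip_width: 0.686
finger_force: 27.1
```

{"api": "arm_command", "payload": {
  "linear": [
    [0, 0, 0.5],
    [0, 0, 0.5],
    [0, 0, 0]
  ],
  "roll": [0, 0, 0]
}}

```text
t: 32.92
tcp_pos: [571.3, -203.8, 55.0]
orientation: [0.0, 1.0, -0.0, 0.0]
force: [0.1, -0.3, -0.7]
grip_width: 0.686
finger_force: 27.1
```

{"api": "arm_command", "payload": {
  "linear": [
    [0, 0, 0.5],
    [0, 0, 0.5],
    [0, 0, 0]
  ],
  "roll": [0, 0, 0]
}}

```text
t: 33.17
tcp_pos: [571.2, -203.7, 53.8]
orientation: [-0.0, 1.0, 0.0, -0.0]
force: [0.3, -0.6, -0.5]
grip_width: 0.688
finger_force: 27.1
```

{"api": "arm_command", "payload": {
  "linear": [
    [0, 0, 0.5],
    [0, 0, 0.5],
    [0, 0, 0]
  ],
  "roll": [0, 0, 0]
}}

```text
t: 33.42
tcp_pos: [571.2, -203.8, 52.9]
orientation: [-0.0, 1.0, -0.0, -0.0]
force: [-1.2, -0.2, 0.4]
grip_width: 0.685
finger_force: 27.2
```

{"api": "arm_command", "payload": {
  "linear": [
    [0, 0, 0.4],
    [0, 0, 0.3],
    [0, 0, 0]
  ],
  "roll": [0, 0, 0]
}}

```text
t: 33.67
tcp_pos: [571.2, -203.8, 52.7]
orientation: [0.0, 1.0, -0.0, -0.0]
force: [-4.3, -0.1, 10.6]
grip_width: 0.689
finger_force: 28.1
```

{"api": "arm_command", "payload": {
  "linear": [
    [0, 0, 0],
    [0, 0, 0],
    [0, 0, 0],
    [0, 0, 0],
    [0, 0, -5],
    [0, 0, -20],
    [0, 0, -35],
    [0, 0, -40]
  ],
  "roll": [0, 0, 0, 0, 0, 0, 0, 0],
  "jaw": 0.85
}}

```text
t: 34.33
tcp_pos: [570.2, -203.3, 152.1]
orientation: [-0.001, 1.0, 0.0, -0.002]
force: [0.6, 0.7, 0.9]
grip_width: 0.85
finger_force: 0.0
```

{"api": "arm_command", "payload": {
  "linear": [
    [0, 0, -35],
    [0, 0, -30],
    [-20, 20, 0],
    [-25, 30, 0],
    [-25, 32, 0],
    [-25, 32, 0],
    [-25, 32, 0],
    [-25, 32, 0]
  ],
  "roll": [0, 0, 0, 0, 0, 0, 0, 0]
}}

```text
t: 35.0
tcp_pos: [424.7, -383.0, 217.7]
orientation: [0.0, 1.0, 0.0, 0.0]
force: [0.0, -0.9, -0.5]
grip_width: 0.848
finger_force: 0.0
```

{"api": "arm_command", "payload": {
  "linear": [
    [-25, 32, 0],
    [-25, 32, 0],
    [-25, 32, 0],
    [-25, 32, 0],
    [-20, 20, 0],
    [0, 0, 0],
    [0, 0, 0]
  ],
  "roll": [0, 0, 0, 0, 0, 0, 0]
}}

```text
t: 35.58
tcp_pos: [304.7, -530.8, 217.2]
orientation: [-0.0, 1.0, -0.001, -0.0]
force: [1.5, 1.4, -0.3]
grip_width: 0.854
finger_force: 0.0
```

```bash
python3 - <<'E'
from h import *
go((300,-500,200))
a=shot('top');b=shot('side')
f=lambda p,y,x:cv2.resize(p['color'][y:y+150,x:x+200,::-1],(400,300),interpolation=cv2.INTER_CUBIC)
g=lambda p:cv2.resize(p['color'][:,:,::-1],(400,300))
cv2.imwrite('pics/end.png',np.vstack([np.hstack([f(a,190,330),f(b,110,320)]),np.hstack([g(a),g(b)])]))
E
```

```text
-> (300, -500, 200) tool d [ -4.8 -30.7  17.2] rows 0.9
t 35.58 tcp [ 304.7 -530.8  217.2] yang -90.2 tilt [-0. -0. -1.] F [ 1.5  1.4 -0.3] ff 0.0 w 0.854
```

View pics/end.png

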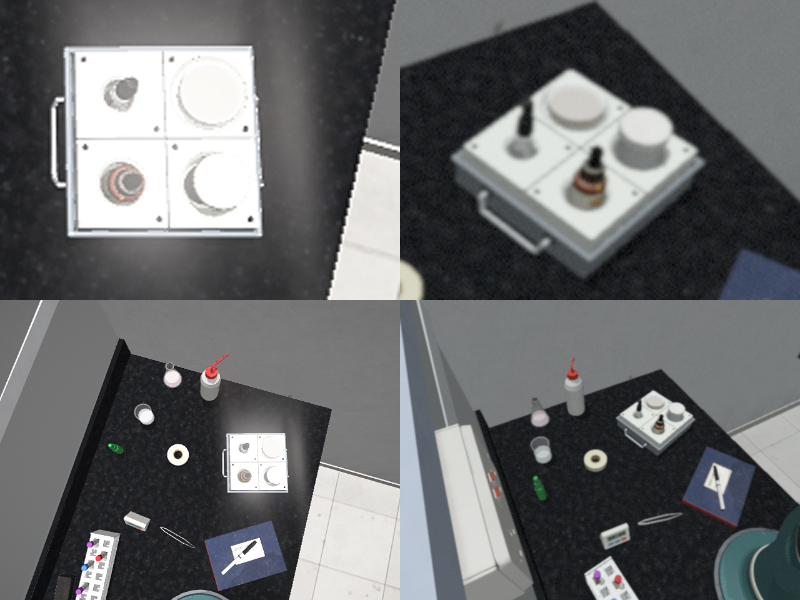

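All four sit upright in their own inserts. The beaker, the tape roll and the green vial are where they were. Handing in.

```bash
python3 -c "
from rig import r
print(r.finish_job())"
```

```text
the job is handed in; nothing more can be done
None
```

The specimen cup, dropper bottle, reagent vial and Petri dish each stand seated in their own insert, the beaker and tape roll were not moved, and I handed the job in at about 36 s; no verdict was returned.

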